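# Load the roasting drum onto its crank spit and turn it over once

## Task

Get the nut roaster ready: take the crank spit off its stand, thread it through the wire drum lying on the worktop until the collar is up against the drum, and lift the drum on the spit (not with the fingers) back onto the stand, both ends of the spit down in their notches with the crank on the same side as before. Let go, then take the wooden crank handle and give it one full, slow and steady turn, towards the robot first, over the top and away, to see that the drum turns freely with it; leave the crank hanging straight down. Do not whirl the crank or let it drop, do not slam the spit into the stand, and leave the other things standing where they are.

Things in the scene. Friction and masses are not known exactly. Their poses are not given: they have to be found in the camera images.
- stand: Steel roaster stand, fixed: dark base 150 (x) x 190 (y) mm, tray on top, two cheeks 6 mm thick at its y = -67.5 and +67.5 mm, 126 mm tall, 50 mm wide at the top, 100 at the foot, each with a brass-lined, low-friction notch open at the top. Origin: centre of its underside; y runs along the axle, -y is the crank side (robot's right), +x is away from the robot.
- notch_handle_side (a point): Where the spit's axis rests in the crank-side cheek's notch: stand's y = -67.5 mm, 100 mm up. Both notches: 15 mm wide, flat bottom 94 mm up, straight sides to 107 mm up, then flaring to 40 mm wide at the top, 126 mm up.
- notch_far_side (a point): Where the spit's axis rests in the notch of the other cheek: stand's y = +67.5 mm, 100 mm up.
- spit: Steel crank spit, 225 g, loose in the notches. Origin: on its axis, mid crank-side journal; y = axis from crank to point, z up at the start. Along y, mm: -61 to -55 crank arm; -55 to -13 square shank 12 x 12, faces square to x and z, to grip; collars of 23 dia at -13 to -9 and 9 to 13, 12 mm round journal between; 13 to 119 square shaft 12 x 12 for the drum.
- spit_handle (a point): Middle of the wooden crank handle: a sleeve of 16 mm diameter and 46 mm length parallel to the spit's axis, turning freely on its pin. In the spit's frame at (0, -87, -35) mm, so 65 mm up when the crank hangs down on the stand.
- spit_seat (a point): Point on the spit's axis at y = 70 mm of the spit: about where the drum's middle belongs (with the drum's end plate against the collar, the drum's middle is at y = 63 mm; on the stand it cannot go beyond 82 mm).
- spit_far_journal (a point): Point on the spit's axis at y = 135 mm: middle of the far journal (round, 12 mm diameter, y = 119 to 147 mm), which lies in the far notch. Beyond it the spit tapers to a 5 mm point at y = 180 mm.
- drum: Six-sided steel wire drum, about 160 g, loose on a flat side, axis level. 104 mm across flats, 120 across corners, 100 long: too wide to grip. Origin: its middle, on the axis, 52 mm up; y = axis (roughly robot's left), z up. End plates at y = -50 and +50 mm, 4 mm thick, each with a square hole 15 x 15 mm on the axis, sides level and upright; the square shaft turns it with up to 17 degrees of play.
- nut_jar: Bystander: glass storage jar, 92 mm wide, 167 mm tall, origin under its middle.
- pepper_mill: Bystander: wooden pepper mill, 58 mm wide, 170 mm tall, origin under its middle.
- tin: Bystander: flat tin 63 x 105 x 26 mm, origin under its middle.
- mug: Bystander: purple lustre mug, 75 mm wide, 107 mm tall, origin under its middle.
- tumbler: Bystander: clear tumbler, 74 mm wide, 85 mm tall, origin under its middle.

How it is judged:
By the outcome, as a careful person would: the job done as asked, in the order asked, and still so for the second after the job is handed in, with the robot touching nothing.
It also fails if it takes over 72 s, if anything falls off the work surface, if the arm or the gripper's body presses on something with over 40 N, if the wrist force passes 120 N, or if a joint passes its speed limit or range.

## Robot

A 6-joint arm with a two-finger parallel gripper is mounted at the origin on a cart in front of the work surface, level with it; the furniture and walls round the work are solid. World frame = base frame: x ahead of the robot, y to its left, z up, the work surface at z = 0. Lengths are in mm, angles in degrees, forces in N, time in s.
With the tool pointing down it reaches from about 300 to 850 mm from the base axis. Payload 4.2 kg.
Tool frame: the origin (TCP) lies midway between the tips of the shut fingers; the grasp point (between the pads) lies 19 mm behind it; z points along the fingers, y is the line along which they close (so a half turn about z gives the same grasp; the last joint's range is limited). The gripper opens to 91 mm and grips with 3 to 60 N. Pads are 32 mm wide; open, the fingers measure 118 mm over their backs; the gripper's body (76 mm by 178 mm) begins 60 mm behind the grasp point.
Start: joints at [-72.938, 18.312, 89.639, -0, 72.044, -1.146], TCP at [179.678, -546.223, 213.976] pointing down, gripper open.
Joint ranges: [-177.97, 177.97], [-48.28, 115.42], [12.27, 149.76], [-77.06, 257.06], [2.81, 150.46], [-146.56, 146.56]. Speed limits (degrees/s): [147.25, 147.25, 180, 180, 180, 180].

## Interface

Orientations are given as [roll, pitch, yaw] about the fixed x, y, z axes, in that order (R = Rz(yaw) Ry(pitch) Rx(roll)).
In Python, from workcell import env gives the robot as it stands.
- The arm moves only by the shell command python3 drive.py [OPENING] [FORCE], which reads ROWS from standard input. ROWS is a JSON list of rows, 1 to 8 of them, each of 6 numbers: dx, dy, dz in mm, then a rotation vector rx, ry, rz in degrees; each row shifts and turns the commanded pose from where the row before left it, along the tool's axes as they then stand; what a row does not reach is not made up. A row lasts 1/10 s, in which the tool goes at most 50 mm and 8.59 degrees, less where a joint would pass 70% of its speed; a pose out of reach is approached as far as the arm can. OPENING is the finger opening in mm, set as the command begins (- or left out keeps the last). The fingers move at their own pace and stop on an object; FORCE is the grip in N (left out, the last holds). Time passes only in rows, so rows that do not move let the fingers close. It prints the time, the measured TCP pose, the force, the opening and the grip force at its end. Input that does not fit is refused with a message, and nothing moves.
- env.state(): the state, without advancing time (a new reading comes with each control period).
- env.grab_frame(name): name is "scene" or "top" or "wrist"; returns the picture (400x640x3 uint8, blue, green, red); there is no depth.
- env.camera_model(name): a dict with "fx", "fy", "cx", "cy" (pixels), "T" (4x4, takes a point from camera to world coordinates). Camera axes: x right, y up, looking along -z (the intrinsics and any distortion apply to the point x, -y, -z); pixel columns grow to the right and rows downward; lengths in mm; the calibration is good to about 2 mm. A picture is of the moment at which its call begins: read the wrist's pose just before it. camera_model takes no time and is no camera call; for the wrist camera it gives the pose at the moment of the call.
- env.job_done(): hands the job in; it is judged then, once.
The state is a dict: "time_s": time; "qpos": joint angles; "qvel": joint speeds; "effort": joint torques, N m; "ee_pos": TCP position; "ee_rot": TCP orientation; "force": force on the tool from outside, world axes, zero at the start; "torque": the same for the moment, N m; "gripper_width": finger opening in mm; "gripper_force": force on a finger pad.
Only numpy, scipy, OpenCV 4.12 (cv2) and the standard library are available. Lean on these libraries where they do the work, as an engineer would, in place of code of your own. Each camera call takes 0.05 s, during which the arm holds its last target. There are 200 camera calls.

## Working session

There is one attempt and no reset: what is moved stays moved. The work goes in short steps, Python scripts to look and compute and a shell command to move; the robot and the scene stay as the last step left them, time stands still between calls to the robot, and variables do not carry over. Pictures are saved under pics/ and viewed, at most 10 in all, crops included, and the job is handed in when it is done.

```bash
ls; mkdir -p pics; python3 - <<'E'
from workcell import env
import cv2
s=env.state();print(s)
for n in("scene","top"):
    cv2.imwrite(f"pics/{n}0.png",env.grab_frame(n)); m=env.camera_model(n); print(n,m)
E
```

```text
drive.py
pics
workcell.py
{'time_s': 0.0, 'qpos': array([-7.29374995e+01,  1.83497282e+01,  8.97057585e+01, -1.27199462e-03,
        7.20422359e+01, -1.14330500e+00]), 'qvel': array([ 0.0701055 , -0.03191051,  0.11261888,  0.03184422,  0.07239085,
       -0.20342553]), 'effort': array([-5.51196244e-04, -4.12463880e+01, -2.31978089e+01,  7.25805270e-02,
        4.56652581e-02, -1.57683462e-04]), 'ee_pos': array([ 179.5218143 , -545.7371203 ,  213.14383044]), 'ee_rot': array([-1.79902273e+02, -7.40751849e-04,  1.82061981e+01]), 'force': array([-0.94499184, -0.13379333,  0.31115424]), 'torque': array([-0.02590798, -0.00710954,  0.02320413]), 'gripper_force': 0.0, 'gripper_width': 91.30093149042735}
scene {'fx': 443.73358661758846, 'fy': 443.73358661758846, 'cx': 320.69484535914023, 'cy': 201.21117615260195, 'T': array([[ 6.13650241e-01, -6.34774371e-01,  4.69568823e-01,
         1.34636551e+03],
       [ 7.89474737e-01,  5.02891095e-01, -3.51895135e-01,
        -6.47792985e+02],
       [-1.27679664e-02,  5.86653257e-01,  8.09737572e-01,
         1.36605657e+03],
       [ 0.00000000e+00,  0.00000000e+00,  0.00000000e+00,
         1.00000000e+00]])}
top {'fx': 400.305872645831, 'fy': 400.305872645831, 'cx': 313.53180749950326, 'cy': 195.9120404629864, 'T': array([[-2.07143833e-02,  9.85033564e-01, -1.71113392e-01,
         3.94343843e+02],
       [-9.99767529e-01, -1.93840871e-02,  9.44164213e-03,
        -6.48186007e+01],
       [ 5.98345750e-03,  1.71269191e-01,  9.85206102e-01,
         1.33387023e+03],
       [ 0.00000000e+00,  0.00000000e+00,  0.00000000e+00,
         1.00000000e+00]])}
```
View pics/scene0.png

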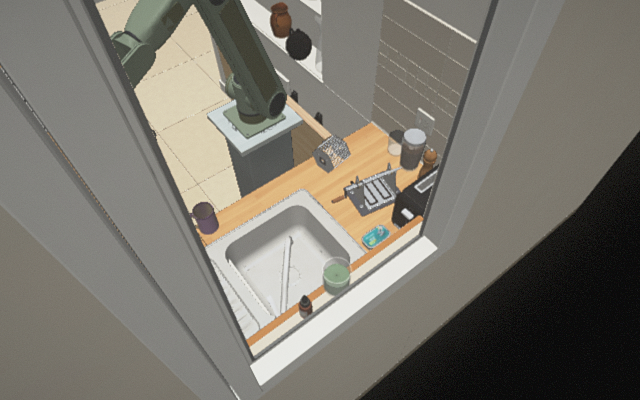

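View pics/top0.png

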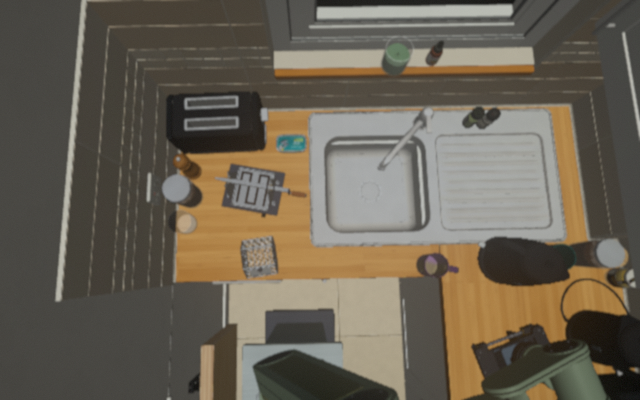

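```bash
cat > h.py <<'E'
from workcell import env
import numpy as np, cv2
from scipy.spatial.transform import Rotation as R
def ray(m,u,v):
    d=m['T'][:3,:3]@np.array([(u-m['cx'])/m['fx'],-(v-m['cy'])/m['fy'],-1.]); return m['T'][:3,3],d
def onz(m,u,v,z):
    o,d=ray(m,u,v); return o+d*(z-o[2])/d[2]
def proj(m,p):
    q=m['T'][:3,:3].T@(np.array(p,float)-m['T'][:3,3]); return np.array([m['cx']+m['fx']*q[0]/-q[2], m['cy']+m['fy']*q[1]/q[2]])
def tri(m1,p1,m2,p2):
    o1,d1=ray(m1,*p1);o2,d2=ray(m2,*p2)
    t=np.linalg.lstsq(np.c_[d1,-d2],o2-o1,rcond=None)[0]
    a,b=o1+t[0]*d1,o2+t[1]*d2; return (a+b)/2,np.linalg.norm(a-b)
def tool():
    s=env.state(); return s['ee_pos'],R.from_euler('xyz',s['ee_rot'],degrees=True)
def go(p,rpy):
    "tool-frame offset and rotvec from present pose to target"
    q,r=tool(); t=R.from_euler('xyz',rpy,degrees=True)
    return np.round(r.inv().apply(np.array(p)-q),1), np.round((r.inv()*t).as_rotvec(degrees=True),2)
E
python3 - <<'E'
from h import *
m=env.camera_model('top')
for n,u,v,z in [('standctr',253,189,60),('stand corners UL',229,164,0),('UR',285,171,0),('LR',277,216,0),('LL',222,206,0),('spit tip',218,179,100),('handle r',306,194,65),('handle l',289,190,65),('drumtop',259,257,104),('mill',183,160,170),('jar',177,188,167),('tumb',185,223,85),('tin',291,143,26),('mug',433,265,107),('toaster LR',264,148,150),('edge',250,279,0)]:
    print(n,onz(m,u,v,z).round())
a=cv2.imread('pics/top0.png')[130:290,160:320]; cv2.imwrite('pics/c1.png',cv2.resize(a,None,fx=3.7,fy=3.7,interpolation=cv2.INTER_CUBIC))
w=env.camera_model('wrist'); print(w, env.state()['ee_pos'])
E
```

```text
standctr [642. 118.  60.]
stand corners UL [743. 210.   0.]
UR [714.  18.   0.]
LR [560.  46.   0.]
LL [598. 231.   0.]
spit tip [669. 223. 100.]
handle r [621. -53.  65.]
handle l [636.   2.  65.]
drumtop [423.  93. 104.]
mill [713. 312. 170.]
jar [629. 328. 167.]
tumb [533. 326.  85.]
tin [805.  -5.  26.]
mug [ 388. -434.  107.]
toaster LR [752.  72. 150.]
edge [355. 135.   0.]
{'fx': 351.9236363295017, 'fy': 351.9236363295017, 'cx': 312.6268511856103, 'cy': 201.76484857383042, 'T': array([[ 3.11566962e-01,  9.07129404e-01,  2.82917431e-01,
         2.59143442e+02],
       [-9.50223411e-01,  2.97819950e-01,  9.15354946e-02,
        -5.18789341e+02],
       [-1.22391667e-03, -2.97354202e-01,  9.54766453e-01,
         3.83595901e+02],
       [ 0.00000000e+00,  0.00000000e+00,  0.00000000e+00,
         1.00000000e+00]])} [ 179.54065963 -545.77664418  213.22889852]
```

View pics/c1.png

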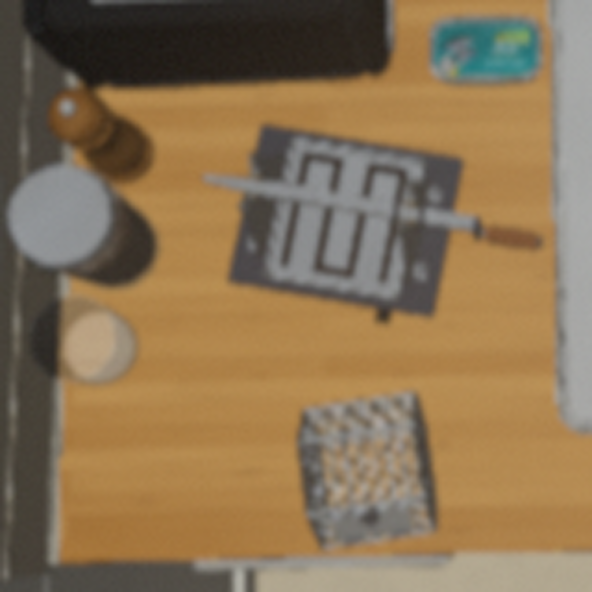

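```bash
echo '[[0,0,-15,0,0,-7.8],[0,0,-15,0,0,-7.8],[0,0,-15,0,0,-7.8],[0,0,-15,0,0,-7.8],[0,0,-15,0,0,-7.8],[0,0,-15,0,0,-7.8],[0,0,-15,0,0,-7.8],[0,0,-15,0,0,-7.8]]' | python3 drive.py; echo '[[30,10,0,0,0,0],[44,15,0,0,0,0],[44,15,0,0,0,0],[44,15,0,0,0,0],[44,15,0,0,0,0],[44,15,0,0,0,0],[44,15,0,0,0,0],[44,15,0,0,0,0]]' | python3 drive.py;echo '[[44,15,0,0,0,0],[44,15,0,0,0,0],[44,15,0,0,0,0],[44,15,0,0,0,0],[44,15,0,0,0,0],[44,15,0,0,0,0],[44,15,0,0,0,0],[44,15,0,0,0,0]]' | python3 drive.py; echo '[[30,15,0,0,0,0],[0,0,0,0,0,0],[0,0,0,0,0,0]]' | python3 drive.py
python3 - <<'E'
from h import *
import pickle
m=env.camera_model('wrist'); cv2.imwrite('pics/w1.png',env.grab_frame('wrist')); pickle.dump(m,open('w1.pkl','wb'))
E
```

```text
time_s: 0.9
ee_pos: [179.6, -546.0, 334.1]
ee_rot: [-180.0, -0.1, 80.9]
force: [-0.5, 0.1, -0.7]
gripper_width: 90.9
gripper_force: 0.0
time_s: 1.7
ee_pos: [348.6, -229.7, 333.7]
ee_rot: [-180.0, -0.0, 80.6]
force: [0.5, -0.3, 0.3]
gripper_width: 91.3
gripper_force: 0.0
time_s: 2.5
ee_pos: [524.5, 98.1, 333.6]
ee_rot: [-180.0, 0.0, 80.6]
force: [0.6, 0.1, -0.1]
gripper_width: 90.8
gripper_force: 0.0
time_s: 2.8
ee_pos: [543.5, 123.5, 333.0]
ee_rot: [-179.9, 0.1, 80.7]
force: [-0.7, -0.5, 0.1]
gripper_width: 91.5
gripper_force: 0.0
```

View pics/w1.png

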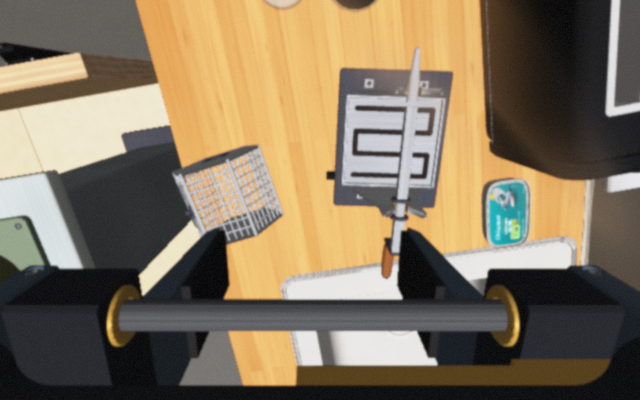

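```bash
python3 - <<'E'
import cv2
a=cv2.imread('pics/w1.png')
cv2.imwrite('pics/c2.png',cv2.resize(a[40:280,160:460],None,fx=2.5,fy=2.5,interpolation=cv2.INTER_CUBIC))
E
```

```text
(no output)
```

View pics/c2.png

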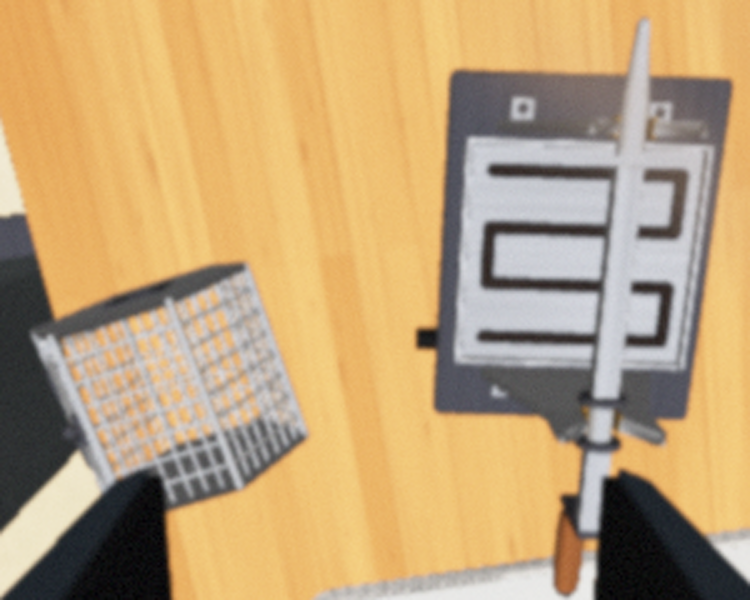

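```bash
python3 - <<'E'
from h import *
import pickle
m=pickle.load(open('w1.pkl','rb'))
f=lambda x,y,z:onz(m,160+x/2.5,40+y/2.5,z)
P={}
for n,x,y,z in [('UL',35,335,104),('UR',170,298,104),('LR',240,487,104),('R52U',247,265,52),('R52L',305,437,52),('tip',645,20,100),('col+',604,397,100),('col-',597,442,100),('shaftmid',614,210,100),('arm',581,533,100),
 ('bUL',455,70,15),('bUR',730,82,15),('bLR',686,417,15),('bLL',436,410,15)]:
    P[n]=f(x,y,z); print(n,P[n].round(1))
print('lens',np.linalg.norm(P['UR']-P['LR']),np.linalg.norm(P['UL']-P['UR']),np.linalg.norm(P['R52U']-P['R52L']))
for a,b in [('LR','UR'),('R52L','R52U'),('col-','tip'),('bLL','bUL'),('bLR','bUR')]:
    d=P[b]-P[a]; print(a,b,'yaw',np.degrees(np.arctan2(-d[0],d[1])),np.linalg.norm(d))
t=env.camera_model('top')
c=(P['UR']+P['LR'])/2
print('top proj',{k:proj(t,v).round(1) for k,v in P.items()})
E
```

```text
UL [382.2 144.2 104. ]
UR [448.2 151.  104. ]
LR [460.2  54.2 104. ]
R52U [476.9 153.8  52. ]
R52L [488.6  57.2  52. ]
tip [672.8 233.3 100. ]
col+ [641.  70. 100.]
col- [635.6  47.7 100. ]
shaftmid [653.2 156.9 100. ]
arm [6.233e+02 4.000e-01 1.000e+02]
bUL [598.1 230.8  15. ]
bUR [738.7 201.6  15. ]
bLR [704.8  20.9  15. ]
bLL [561.5  48.8  15. ]
lens 97.49649445267083 66.30905678247224 97.28165196055625
LR UR yaw 7.070075184347713 97.49649445267083
R52L R52U yaw 6.911816721181939 97.28165196055625
col- tip yaw -11.321971499143558 189.33739492303377
bLL bUL yaw -11.3677558034764 185.59115025563335
bLR bUR yaw -10.604839184274205 183.81954188735014
top proj {'UL': array([241.9, 271. ]), 'UR': array([239.9, 249.1]), 'LR': array([271.7, 244.4]), 'R52U': array([242. , 240.6]), 'R52L': array([272.3, 236.3]), 'tip': array([214.7, 177.8]), 'col+': array([266.6, 186.7]), 'col-': array([273.7, 188.2]), 'shaftmid': array([238.9, 183.4]), 'arm': array([288.8, 191.8]), 'bUL': array([221. , 205.2]), 'bUR': array([230.4, 164. ]), 'bLR': array([283.9, 172.7]), 'bLL': array([275.8, 215. ])}
```

```bash
python3 -c "
from h import *
print(go([631.5,25.6,200],[180,0,78.7]))"
```

```text
(array([-81.3, 103.1, 133.4]), array([-0.08,  0.07,  1.91]))
```

```bash
echo '[[-16.3,20.6,26.7,0,0,0.4],[-16.3,20.6,26.7,0,0,0.4],[-16.3,20.6,26.7,0,0,0.4],[-16.3,20.6,26.7,0,0,0.4],[-16.3,20.6,26.7,0,0,0.4],[0,0,0,0,0,0],[0,0,0,0,0,0]]' | python3 drive.py 60
python3 - <<'E'
from h import *
import pickle
print(go([631.5,25.6,81],[180,0,78.7]))
m=env.camera_model('wrist'); a=env.grab_frame('wrist'); pickle.dump(m,open('w2.pkl','wb')); 
for y in (0,-13,-34,-55,-61): print(y,proj(m,np.array([638.2,59,100])+y*np.array([.196,.981,0])).round(1))
cv2.imwrite('pics/w2.png',a)
E
```

```text
time_s: 3.55
ee_pos: [629.9, 23.5, 200.5]
ee_rot: [-179.9, 0.0, 78.5]
force: [0.3, 0.9, 0.5]
gripper_width: 59.8
gripper_force: 0.0
(array([  2.3,   1.3, 119.5]), array([-0.08,  0.  , -0.23]))
0 [315.5 158. ]
-13 [315.5 174.4]
-34 [315.6 199.9]
-55 [315.6 224.4]
-61 [315.7 231.1]
```

View pics/w2.png

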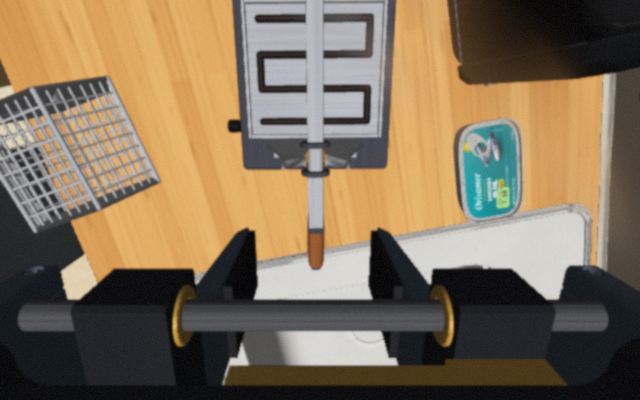

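```bash
echo '[[1,0.6,30,0,0,0],[1,0.6,30,0,0,0],[0,0,30,0,0,0],[0,0,20,0,0,0],[0,0,9.5,0,0,0],[0,0,0,0,0,0]]' | python3 drive.py ; python3 -c "
from h import *
print(go([631.5,25.6,81],[180,0,78.7]))"; echo '[[0,0,0,0,0,0],[0,0,0,0,0,0],[0,0,0,0,0,0],[0,0,0,0,0,0]]' | python3 drive.py 20 8;echo '[[0,0,0,0,0,0],[0,0,0,0,0,0],[0,0,0,0,0,0],[0,0,0,0,0,0]]' | python3 drive.py 8 8
```

```text
time_s: 4.2
ee_pos: [631.9, 27.1, 81.3]
ee_rot: [-180.0, -0.0, 78.6]
force: [-0.1, -0.6, 0.5]
gripper_width: 59.9
gripper_force: 0.0
(array([-1.6, -0.1,  0.3]), array([-0.01, -0.  , -0.06]))
time_s: 4.6
ee_pos: [632.8, 26.6, 81.8]
ee_rot: [179.9, -0.0, 78.6]
force: [-0.8, 0.1, 0.3]
gripper_width: 30.7
gripper_force: 0.0
time_s: 5.0
ee_pos: [632.4, 26.5, 81.0]
ee_rot: [180.0, 0.0, 78.6]
force: [0.6, -0.9, 0.8]
gripper_width: 12.2
gripper_force: 8.0
```

```bash
echo '[[0,0,0,0,0,0],[0,0,0,0,0,0],[0,0,0,0,0,0]]' | python3 drive.py 8 60;echo '[[0,0,-4,0,0,0],[0,0,-8,0,0,0],[0,0,-14,0,0,0],[0,0,-20,0,0,0],[0,0,-20,0,0,0],[0,0,-20,0,0,0],[0,0,-14,0,0,0],[0,0,0,0,0,0]]' | python3 drive.py
python3 - <<'E'
from h import *
import pickle
p,r=tool(); print(p,env.state()['force'],env.state()['torque'],env.state()['gripper_width'])
m=env.camera_model('wrist'); a=env.grab_frame('wrist'); cv2.imwrite('pics/w3.png',a)
s=env.camera_model('scene'); b=env.grab_frame('scene'); cv2.imwrite('pics/s3.png',b)
t=env.camera_model('top'); cv2.imwrite('pics/t3.png',env.grab_frame('top'))
g=p+r.apply([0,0,-19]); ax=r.apply([1,0,0])
for y in (0,135,180):
  q=g+ax*(y+34); print(y,q.round(1),proj(m,q).round(1),proj(s,q).round(1),proj(t,q).round(1), 'sag5',proj(m,q-[0,0,5]).round(1),proj(s,q-[0,0,5]).round(1))
m1=pickle.load(open('w1.pkl','rb')); print('sink corner',tri(m1,(283,278),t,(312,243)),onz(m1,283,278,0),onz(t,312,243,0))
cv2.imwrite('pics/c3.png',np.hstack([cv2.resize(a[0:180,220:420],None,fx=2,fy=2,interpolation=cv2.INTER_CUBIC),cv2.resize(b[120:240,300:433],None,fx=3,fy=3,interpolation=cv2.INTER_CUBIC)]))
E
```

```text
time_s: 5.3
ee_pos: [632.4, 26.6, 81.0]
ee_rot: [180.0, 0.0, 78.6]
force: [1.0, 0.2, 0.9]
gripper_width: 12.0
gripper_force: 60.0
time_s: 6.1
ee_pos: [633.9, 26.7, 184.5]
ee_rot: [179.6, -0.1, 78.6]
force: [1.3, 0.3, -1.3]
gripper_width: 11.6
gripper_force: 60.0
[633.88878785  26.67044635 184.50125823] [ 1.31871464  0.31128422 -1.30557761] [-0.08288642 -0.10828298 -0.00339844] 11.63950140956079
0 [640.5  60.  203.5] [314.8 210.2] [361.7 165.6] [266.2 179.8] sag5 [314.7 206.8] [361.6 166.6]
135 [667.1 192.3 203.7] [ 315.2 -166. ] [395.2 152.2] [220.3 171.6] sag5 [ 315.  -156.1] [395.  153.2]
180 [676.  236.5 203.8] [ 315.3 -354.6] [406.1 147.9] [205.1 168.9] sag5 [ 315.1 -335.4] [405.9 148.8]
sink corner (array([464.84420889, -67.9343862 ,  -0.48526468]), np.float64(6.404066165787747)) [462.04997722 -66.26918025   0.        ] [467.7432746  -69.24432162   0.        ]
```

View pics/c3.png

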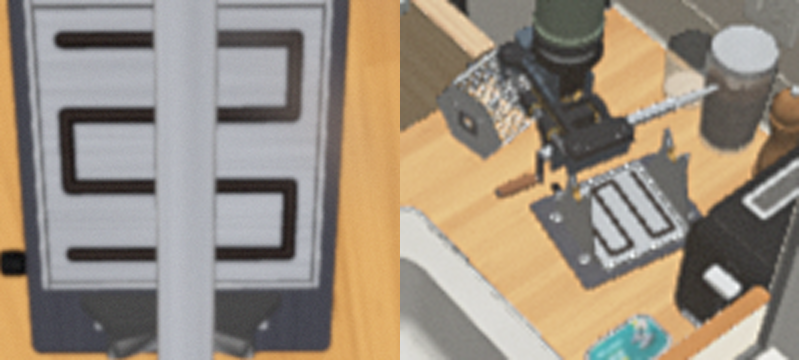

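```bash
python3 - <<'E'
from h import *
m=env.camera_model('wrist')
a=cv2.imread('pics/w3.png').astype(float)
g=cv2.GaussianBlur(a,(3,3),0)
dx=np.abs(g[:,2:]-g[:,:-2]).sum(2)  # index i -> col i+1
def edge(lo,hi):
    pts=[]
    for v in range(2,175):
        s=dx[v,lo-1:hi-1]; i=s.argmax()
        if 0<i<len(s)-1 and s[i]>40:
            d=(s[i-1]-s[i+1])/(2*(s[i-1]-2*s[i]+s[i+1])+1e-9); pts.append((v,lo+i+d))
    pts=np.array(pts)
    for _ in range(5):
        c=np.polyfit(pts[:,0],pts[:,1],1); e=pts[:,1]-np.polyval(c,pts[:,0]); pts=pts[abs(e)<max(2*e.std(),.3)]
    return c,e.std(),len(pts)
L=edge(288,308);Rr=edge(318,340);print(L,Rr)
c1,c2=L[0],Rr[0]; v=(c1[1]-c2[1])/(c2[0]-c1[0]);u=np.polyval(c1,v)
d=m['T'][:3,:3]@np.array([(u-m['cx'])/m['fx'],-(v-m['cy'])/m['fy'],-1]); d/=np.linalg.norm(d)
d*=np.sign(d[1]); print('vp',u,v,'dir',d,'pitch',np.degrees(np.arcsin(d[2])),'yaw',np.degrees(np.arctan2(-d[0],d[1])))
for v in (10,90,170): print(v,np.polyval(c2,v)-np.polyval(c1,v))
b=cv2.imread('pics/s3.png'); print(b[140:160:1,396:412].mean(2).astype(int))
E
```

```text
(array([9.63913185e-03, 2.97271988e+02]), np.float64(0.6438768833993629), 117) (array([-8.98180082e-03,  3.28074188e+02]), np.float64(1.02541185387887), 158)
vp 313.21675668829937 1654.1706133724235 dir [ 0.19752353  0.97817493 -0.06448454] pitch -3.697257437733342 yaw -11.41625799323767
10 30.615990296366363
90 29.126315682437166
170 27.63664106850797
[[ 80  77  78  78  77  86 122 116 108 106 147 180 197 198 198 196]
 [104  83  79  79  74  91 120 125 115 106 115 140 175 194 199 194]
 [142 115  91  83  85 101 120 121 118 114 111 115 128 170 181 189]
 [176 166 136 112 108 115 116 106 105 107 115 112 114 119 131 157]
 [197 192 182 157 128 113 100  94  99 101 109 113 110 115 111 113]
 [205 203 203 200 176 129  92  80  85  92  97 105 116 125 125 117]
 [201 200 202 204 198 145  91  81  78  83  92  96 116 133 140 130]
 [200 204 201 203 201 143  84  87  91  91  88  89 103 130 137 135]
 [205 205 206 204 199 143 104 136 142 133 100  82  92 120 139 137]
 [206 196 200 208 203 172 159 191 188 154 103  84  87  95 120 125]
 [202 175 188 205 202 194 179 154 114  92  87  83  87  87  88  91]
 [198 197 190 183 175 146 109  85  80  80  88  91  96  90  85  85]
 [191 182 169 150 146  95  72  71  78  80  87  89  94  91  91  91]
 [165 147 148 155 142  92  72  75  79  82  82  84  87  92  89  87]
 [151 153 187 182 139  84  75  80  75  81  79  85  87  84  86  88]
 [171 167 169 169 129  82  77  77  79  79  81  80  83  80  85  86]
 [167 165 169 174 125  75  71  77  80  84  80  83  83  83  86  84]
 [174 178 179 178 117  77  73  75  80  81  83  83  79  82  85  83]
 [177 179 181 178 116  75  79  80  77  81  82  82  81  81  88  88]
 [177 180 180 174 110  76  78  81  80  81  79  79  82  84  86  89]]
```

```bash
echo '[[-5,-8,0,0,0,0],[-9,-18,0,0,0,0],[-10,-21,0,0,0,0],[-10,-21,0,0,0,0],[-8,-19,0,0,0,0],[-5,-10,0,0,0,0],[0,0,0,0,0,0]]' | python3 drive.py
cat > vp.py <<'E'
from h import *
def edge(dx,lo,hi,r):
    pts=[]
    for v in r:
        s=dx[v,lo-1:hi-1]; i=s.argmax()
        if 0<i<len(s)-1 and s[i]>30:
            d=(s[i-1]-s[i+1])/(2*(s[i-1]-2*s[i]+s[i+1])+1e-9); pts.append((v,lo+i+d))
    pts=np.array(pts)
    for _ in range(8):
        c=np.polyfit(pts[:,0],pts[:,1],1); e=pts[:,1]-np.polyval(c,pts[:,0]); pts=pts[abs(e)<max(2*e.std(),.3)]
    return c,e.std(),len(pts)
def pitch(n=4,r=range(2,175),name=None):
    m=env.camera_model('wrist')
    a=np.mean([env.grab_frame('wrist').astype(float) for _ in range(n)],0)
    if name: cv2.imwrite(name,a)
    g=cv2.GaussianBlur(a,(3,3),0); dx=np.abs(g[:,2:]-g[:,:-2]).sum(2)
    (c1,e1,n1),(c2,e2,n2)=edge(dx,288,308,r),edge(dx,318,340,r)
    v=(c1[1]-c2[1])/(c2[0]-c1[0]);u=np.polyval(c1,v)
    d=m['T'][:3,:3]@np.array([(u-m['cx'])/m['fx'],-(v-m['cy'])/m['fy'],-1]); d/=np.linalg.norm(d); d*=np.sign(d[1])
    w=np.polyval(c2,10)-np.polyval(c1,10),np.polyval(c2,170)-np.polyval(c1,170)
    print('edges',e1,n1,e2,n2,'w',w,'pitch',np.degrees(np.arcsin(d[2])),'yaw',np.degrees(np.arctan2(-d[0],d[1])))
    for vv,ww in ((10,w[0]),(170,w[1])):
        uu=(np.polyval(c1,vv)+np.polyval(c2,vv))/2; o,dd=ray(m,uu,vv); print(vv,(o+dd*m['fx']*12/ww).round(1))
E
python3 - <<'E'
from vp import *
p,r=tool(); print(p, env.state()['ee_rot'], 'grasp z',p[2]+19)
pitch(4,name='pics/w4.png')
b=env.grab_frame('scene'); cv2.imwrite('pics/s4.png',b); s=env.camera_model('scene')
t=env.camera_model('top'); c=env.grab_frame('top'); cv2.imwrite('pics/t4.png',c)
g=p+r.apply([0,0,-19]); ax=r.apply([1,0,0])
for f in (0,7,14): q=g+ax*214-[0,0,f]; print(f,q.round(1),proj(s,q).round(1),proj(t,q).round(1))
u,v=proj(s,g+ax*214).astype(int)
cv2.imwrite('pics/c4.png',np.hstack([cv2.resize(b[v-30:v+30,u-30:u+30],(360,360),interpolation=cv2.INTER_CUBIC),cv2.resize(np.float32(cv2.imread('pics/w4.png'))[0:180,230:410],(360,360))]))
print(u-30,v-30)
E
```

```text
time_s: 6.95
ee_pos: [526.3, -0.7, 180.7]
ee_rot: [-179.9, 0.0, 78.6]
force: [-0.1, -0.6, -1.8]
gripper_width: 11.5
gripper_force: 60.0
[526.27504688  -0.66877361 180.7221069 ] [-1.79922061e+02  2.65360683e-02  7.85777354e+01] grasp z 199.7221069022684
edges 0.07558540346543186 173 2.4430237211526666 154 w (np.float64(42.1327415755913), np.float64(28.842053863570584)) pitch 30.79630263855451 yaw -12.91638711835741
10 [548.2 104.6 239.1]
170 [536.3  52.7 207.3]
0 [568.7 209.1 199.6] [379.7 135. ] [214.1 205.6]
7 [568.7 209.1 192.6] [379.5 136.4] [214.7 206. ]
14 [568.7 209.1 185.6] [379.3 137.7] [215.3 206.4]
349 105[ WARN:0@1.162] global loadsave.cpp:1063 imwrite_ Unsupported depth image for selected encoder is fallbacked to CV_8U.
```

View pics/c4.png

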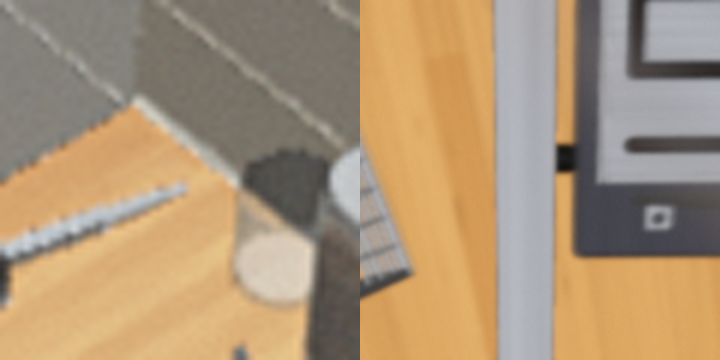

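```bash
sed -i 's/318,340/320,333/' vp.py; python3 - <<'E'
from vp import *
pitch(4); pitch(4,range(90,175)); pitch(4,range(2,90))
E
```

```text
edges 0.0797098005816736 173 0.14624964461438766 152 w (np.float64(31.450640743359486), np.float64(27.75597521981456)) pitch -0.5582631664197314 yaw -11.395707716163177
10 [550.4 112.9 201.2]
170 [538.2  52.1 201.8]
edges 0.0580470180508606 85 0.2080317457349736 85 w (np.float64(32.071672823132815), np.float64(27.671403132225294)) pitch 2.555794476724803 yaw -11.476183396716454
10 [549.9 112.3 204.1]
170 [537.7  51.9 201.3]
edges 0.0893592519647734 88 0.1405211212958693 82 w (np.float64(31.44329612515952), np.float64(27.746245671715826)) pitch -0.5475526677011714 yaw -11.370305025857059
10 [549.7 112.8 201.3]
170 [537.5  51.9 201.9]
```

```bash
echo '[[0,0,0,0,0,-3],[-8,-4,0,0,0,-5],[-15,-8,0,0,0,-5],[-20,-10,0,0,0,-5.4],[-25,-12,0,0,0,0],[-25,-12,0,0,0,0],[-25,-12,0,0,0,0],[-25,-12,0,0,0,0]]' | python3 drive.py; echo '[[-18,-10,0,0,0,0],[-8,-5,10,0,0,0],[0,0,20,0,0,0],[0,0,25,0,0,0],[0,0,25,0,0,0],[0,0,25,0,0,0],[0,0,12,0,0,0],[0,0,0,0,0,0]]' | python3 drive.py
python3 - <<'E'
from h import *
print(go([458.4,-183.4,33],[180,0,97]))
E
```

```text
time_s: 8.65
ee_pos: [468.8, -148.5, 181.1]
ee_rot: [180.0, 0.0, 97.0]
force: [0.3, 0.3, -2.4]
gripper_width: 11.6
gripper_force: 60.0
time_s: 9.45
ee_pos: [455.9, -174.0, 61.7]
ee_rot: [-179.8, -0.2, 97.0]
force: [-1.0, -0.6, -1.9]
gripper_width: 11.7
gripper_force: 60.0
(array([-9.7,  1.5, 28.7]), array([-0.24, -0.15,  0.02]))
```

```bash
echo '[[-4,0.5,8,0,0.3,0],[-4,1,8,0,0.3,0],[0,0,7,0,0,0],[0,0,5,0,0,0],[0,0,0,0,0,0],[0,0,0,0,0,0]]' | python3 drive.py
python3 - <<'E'
from h import *
print(go([458.4,-183.4,33],[180,0,97]))
p,r=tool(); g=p+r.apply([0,0,-19]); tip=g+R.from_euler('z',97,degrees=True).apply([214,0,0])
ims=[]
D=np.array([423.8,98.5,52])
for n in('scene','top'):
    m=env.camera_model(n); a=np.mean([env.grab_frame(n).astype(float) for _ in range(3)],0).astype(np.uint8); cv2.imwrite(f'pics/{n}5.png',a)
    f=D+50*np.array([.122,-.9925,0]); u,v=proj(m,f).astype(int); print(n,'tip',proj(m,tip).round(1),'hole',proj(m,f).round(1),'origin',u-25,v-25)
    ims.append(cv2.resize(a[v-25:v+25,u-25:u+25],(400,400),interpolation=cv2.INTER_CUBIC))
cv2.imwrite('pics/c5.png',np.hstack(ims)); print(tip,f)
E
```

```text
time_s: 10.05
ee_pos: [459.8, -182.7, 36.0]
ee_rot: [180.0, -0.6, 97.0]
force: [0.2, -1.0, -2.0]
gripper_width: 11.5
gripper_force: 60.0
(array([-0.5, -1.5,  2.9]), array([ 0.  , -0.6 ,  0.01]))
scene tip [318.5 162.5] hole [321.8 160.1] origin 296 135
top tip [281.  253.5] hole [275.  254.9] origin 249 229
[433.7645816   29.48935989  54.95267326] [429.9    48.875  52.   ]
```

View pics/c5.png

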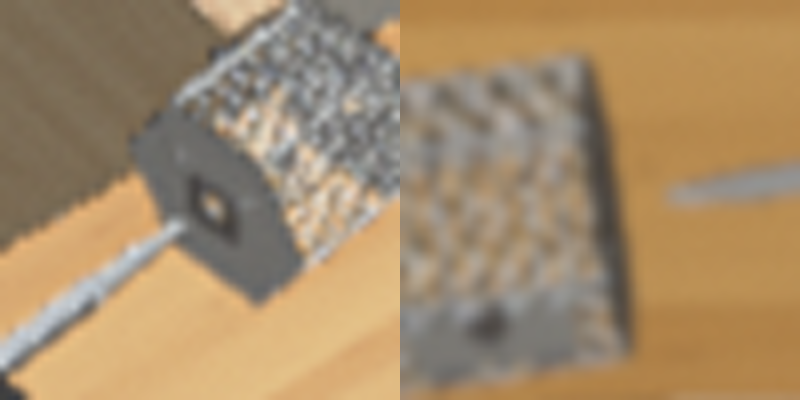

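```bash
echo '[[0,-0.8,1.5,0,0,0],[0,-0.7,1.5,0,0,0],[5,0,0,0,0,0],[7,0,0,0,0,0],[7,0,0,0,0,0],[7,0,0,0,0,0],[7,0,0,0,0,0],[7,0,0,0,0,0]]' | python3 drive.py
cat > chk.py <<'E'
from h import *
def drum(tag):
    p,r=tool(); print('tcp',p.round(1),env.state()['ee_rot'].round(2),'F',env.state()['force'].round(1))
    for n,(u0,v0,u1,v1) in {'top':(240,232,266,274),'scene':(326,134,350,166)}.items():
        a=np.mean([env.grab_frame(n).astype(float) for _ in range(3)],0).astype(np.uint8); cv2.imwrite(f'pics/{n}_{tag}.png',a)
        b=cv2.imread(f'pics/{n}5.png'); t=b[v0:v1,u0:u1]
        c=cv2.matchTemplate(a[v0-12:v1+12,u0-12:u1+12],t,cv2.TM_CCOEFF_NORMED); _,mx,_,l=cv2.minMaxLoc(c)
        x,y=l; dx=dy=0
        if 0<x<c.shape[1]-1 and 0<y<c.shape[0]-1:
            f=lambda a,b,c:(a-c)/(2*(a-2*b+c)); dx=f(c[y,x-1],c[y,x],c[y,x+1]); dy=f(c[y-1,x],c[y,x],c[y+1,x])
        print(n,'shift px',round(x-12+dx,2),round(y-12+dy,2),'corr',round(mx,3))
E
python3 -c "
from chk import *
drum('a')"
```

```text
time_s: 11.15
ee_pos: [453.4, -142.5, 33.4]
ee_rot: [180.0, -0.6, 97.0]
force: [-0.6, 0.1, -2.3]
gripper_width: 11.2
gripper_force: 60.0
tcp [ 453.4 -142.5   33.4] [180.    -0.59  97.03] F [-0.6  0.1 -2.3]
top shift px 0.0 -0.01 corr 0.999
scene shift px 0.0 0.0 corr 0.999
```

```bash
echo '[[8,0,0,0,0,0],[10,0,0,0,0,0],[10,0,0,0,0,0],[10,0,0,0,0,0],[10,0,0,0,0,0],[10,0,0,0,0,0],[10,0,0,0,0,0],[8,0,0,0,0,0]]' | python3 drive.py
python3 -c "
from chk import *
drum('b')"; echo '[[6,0,0,0,0,0],[7,0,0,0,0,0],[7,0,0,0,0,0],[7,0,0,0,0,0],[7,0,0,0,0,0],[0,0,0,0,0,0]]' | python3 drive.py
python3 -c "
from chk import *
drum('c')"
```

```text
time_s: 12.25
ee_pos: [444.0, -66.8, 34.2]
ee_rot: [-180.0, -0.6, 97.0]
force: [0.4, -1.0, -2.1]
gripper_width: 11.4
gripper_force: 60.0
tcp [444.  -66.8  34.2] [-179.99   -0.6    97.04] F [ 0.4 -1.  -2.1]
top shift px 0.17 0.08 corr 0.901
scene shift px 0.02 0.11 corr 0.879
time_s: 13.15
ee_pos: [439.7, -33.1, 34.4]
ee_rot: [-180.0, -0.6, 97.1]
force: [0.9, -0.3, -2.9]
gripper_width: 11.5
gripper_force: 60.0
tcp [439.7 -33.1  34.4] [-179.97   -0.61   97.08] F [ 0.9 -0.3 -2.9]
top shift px -3.83 1.0 corr 0.828
scene shift px 1.17 -1.29 corr 0.786
```

```bash
python3 - <<'E'
from vp import *
w=env.grab_frame('wrist'); cv2.imwrite('pics/w_c.png',w)
t=cv2.imread('pics/top_c.png'); s=cv2.imread('pics/scene_c.png')
f=lambda a,sz:cv2.resize(a,sz,interpolation=cv2.INTER_CUBIC)
a=np.hstack([f(t[225:285,225:295],(420,360)),f(s[120:180,300:363],(378,360))])
b=f(w[0:200,120:520],(480,240)); o=np.zeros((600,798,3),np.uint8); o[:360]=a; o[360:,:480]=b
m=env.camera_model('top'); p,r=tool(); g=p+r.apply([0,0,-19]); d=np.array([-.122,.9925,0])
print('tip top',proj(m,g+214*d),'scene',proj(env.camera_model('scene'),g+214*d)); cv2.imwrite('pics/v10.png',o)
E
```

```text
tip top [234.00879609 260.79832533] scene [344.60831348 142.47942205]
```

View pics/v10.png

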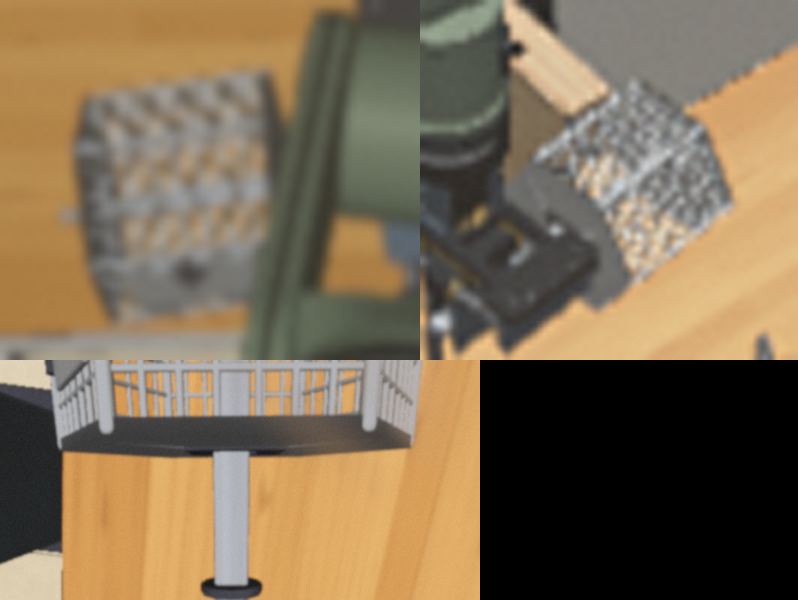

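```bash
python3 - <<'E'
from vp import *
m=env.camera_model('wrist'); p,r=tool(); g=p+r.apply([0,0,-19]); d=np.array([-.122,.9925,0])
for v in (77,184,192): 
    q=onz(m,313,v,59); print(v,q.round(1),'spit y',((q-g)@d-34).round(1))
pitch(4,range(85,175))
E
```

```text
77 [428.4  55.9  59. ] spit y 57.1
184 [433.7  13.   59. ] spit y 13.8
192 [434.1   9.4  59. ] spit y 10.3
edges 0.054030271881629656 90 0.09892139751789307 90 w (np.float64(31.815725000567852), np.float64(27.4496195801853)) pitch 3.1696046300235463 yaw 6.923527490649158
10 [425.3  79.6  57.8]
170 [432.8  18.   54.4]
```

```bash
cat > gap.py <<'E'
from vp import *
def gap(name='pics/g.png'):
    m=env.camera_model('wrist'); p,r=tool(); g=p+r.apply([0,0,-19]); d=r.apply([1,0,0])
    a=env.grab_frame('wrist'); cv2.imwrite(name,a)
    c=a[:,308:318].mean((1,2)); ref=np.median(c[120:170]); 
    v=next((v for v in range(165,0,-1) if c[v]<0.65*ref),None)
    print('tcp',p.round(1),'F',env.state()['force'].round(1),'ref',ref.round(),'row',v, 'spit y', None if v is None else (((onz(m,313,v,p[2]+25)-g)@d)-34).round(1))
E
python3 -c "
from gap import *
gap()"; echo '[[5,0,0,0,0,0],[5,0,0,0,0,0],[5,0,0,0,0,0],[5,0,0,0,0,0],[0,0,0,0,0,0]]' | python3 drive.py; python3 -c "
from gap import *
gap()"
```

```text
tcp [440.1 -34.2  34.5] F [-0.6  0.1 -3.6] ref 185.0 row 75 spit y 57.9
time_s: 14.25
ee_pos: [437.3, -13.5, 34.7]
ee_rot: [-180.0, -0.6, 97.1]
force: [0.4, 0.6, -4.2]
gripper_width: 11.5
gripper_force: 60.0
tcp [437.3 -13.5  34.7] F [-0.8 -0.6 -2.4] ref 187.0 row 76 spit y 57.5
```

```bash
echo '[[0,0,1,0,0,0],[0,0,1,0,0,0],[0,0,0,0,0,0],[4,0,0,0,0,0],[5,0,0.05,0,0,0],[5,0,0.05,0,0,0],[0,0,0,0,0,0]]' | python3 drive.py; python3 -c "
from gap import *
gap()"
```

```text
time_s: 15.0
ee_pos: [435.9, 0.4, 32.8]
ee_rot: [180.0, -0.6, 97.1]
force: [-0.3, 1.6, -2.1]
gripper_width: 11.9
gripper_force: 60.0
tcp [4.359e+02 4.000e-01 3.280e+01] F [ 0.5  0.2 -2. ] ref 189.0 row 119 spit y 41.0
```

```bash
echo '[[5,0,0.05,0,0,0],[5,0,0.05,0,0,0],[5,0,0.05,0,0,0],[5,0,0.05,0,0,0],[0,0,0,0,0,0]]' | python3 drive.py; python3 -c "
from gap import *
gap()"; echo '[[3,0,0.03,0,0,0],[3,0,0.03,0,0,0],[3,0,0.03,0,0,0],[3,0,0.03,0,0,0],[0,0,0,0,0,0]]' | python3 drive.py; python3 -c "
from gap import *
gap()
c=cv2.imread('pics/g.png')[:,308:318].mean((1,2)).astype(int); print(c[100:230:3])"
```

```text
time_s: 15.55
ee_pos: [433.4, 20.2, 32.8]
ee_rot: [180.0, -0.6, 97.1]
force: [0.0, -0.2, -1.9]
gripper_width: 11.6
gripper_force: 60.0
tcp [433.4  20.2  32.8] F [ 0.2  0.1 -2.8] ref 189.0 row 165 spit y 22.2
time_s: 16.1
ee_pos: [431.9, 31.8, 32.8]
ee_rot: [180.0, -0.6, 97.0]
force: [-0.1, -0.0, -2.4]
gripper_width: 11.5
gripper_force: 60.0
tcp [431.9  31.8  32.8] F [-0.1 -0.8 -1.5] ref 200.0 row None spit y None
[197 198 198 198 199 198 199 198 198 199 199 190 183 193 186 199 201 200
 200 199 200 199 200 201 200 185 191 171  79  79  79  77  78  78  78  77
  78  77  74  71  70  74 191 200]
```

```bash
echo '[[3,0,0.03,0,0,0],[3,0,0.03,0,0,0],[0,0,0,0,0,0]]' | python3 drive.py; python3 -c "
from gap import *
gap('pics/g2.png')
for n in ('g','g2'):
  c=cv2.imread(f'pics/{n}.png')[:,308:318].mean((1,2)).astype(int); print(c[172:232:2])
  c=cv2.imread(f'pics/{n}.png')[:,275:285].mean((1,2)).astype(int); print(c[150:232:3])
"
```

```text
time_s: 16.45
ee_pos: [431.1, 37.8, 32.7]
ee_rot: [-180.0, -0.6, 97.0]
force: [-0.6, 0.4, -1.5]
gripper_width: 11.5
gripper_force: 60.0
tcp [431.1  37.8  32.7] F [ 0.3  0.2 -1.5] ref 200.0 row None spit y None
[200 196 174 191 192 129  79  77  80  79  77  77  78  78  76  78  77  77
  78  77  76  74  72  71  70  68 110 191 198 199]
[177 175 152  91  92  93  94  96  99 164 194 113 102 104 104 107 110 110
 111 111 112  83  72  71  69 134 175 173]
[201 199 172 187 195 135  79  79  80  79  78  78  80  78  77  76  79  79
  76  77  76  75  73  71  70  68  90 175 199 200]
[176 176 153  95  94  98  99  98  98 158 195 118 103 106 106 110 110 109
 111 110 113  84  73  71  68 123 176 175]
```

```bash
cat > flow.py <<'E'
from vp import *
def flow(name,ref='pics/g2.png'):
    a=env.grab_frame('wrist'); cv2.imwrite(name,a); b=cv2.imread(ref)
    st=env.state(); print('F',st['force'].round(1),'T',st['torque'].round(2),'w',st['gripper_width'].round(1))
    for u in (200,240,290,340,380):
        o=[]
        for v in (40,90,130):
            t=b[v-14:v+14,u-22:u+22]; c=cv2.matchTemplate(a[max(v-38,0):v+38,u-46:u+46],t,cv2.TM_CCOEFF_NORMED); _,mx,_,l=cv2.minMaxLoc(c); o.append((l[0]-24,l[1]-(v-14-max(v-38,0)),round(mx,2)))
        print(u,o)
E
echo '[[0,0,-2,0,0,0],[0,0,-3,0,0,0],[0,0,-5,0,0,0],[0,0,-5,0,0,0],[0,0,-3,0,0,0],[0,0,0,0,0,0]]' | python3 drive.py; python3 -c "
from flow import *
flow('pics/l1.png')"
```

```text
time_s: 17.1
ee_pos: [431.7, 37.3, 51.4]
ee_rot: [179.9, -0.6, 97.0]
force: [0.1, 0.0, -4.1]
gripper_width: 11.5
gripper_force: 60.0Traceback (most recent call last):
  File "<string>", line 3, in <module>
    flow('pics/l1.png')
    ~~~~^^^^^^^^^^^^^^^
  File "flow.py", line 4, in flow
    st=env.state(); print('F',st['force'].round(1),'T',st['torque'].round(2),'w',st['gripper_width'].round(1))
                                                                                 ^^^^^^^^^^^^^^^^^^^^^^^^^
AttributeError: 'float' object has no attribute 'round'
```

```bash
sed -i "s/st\['gripper_width'\].round(1)/st['gripper_width']/" flow.py; python3 -c "
from flow import *
flow('pics/l1.png')
b=cv2.imread('pics/g2.png');a=cv2.imread('pics/l1.png')
g=lambda x:cv2.cvtColor(x,cv2.COLOR_BGR2GRAY)
for u in (240,275,350): print(u,g(b)[0:200:4,u-3:u+3].mean(1).astype(int),g(a)[0:200:4,u-3:u+3].mean(1).astype(int))
"
```

```text
F [-0.4  0.2 -3.3] T [-0.23 -0.12 -0.01] w 11.378743554112651
200 [(1, 0, 0.99), (1, 1, 0.99), (1, -1, 0.99)]
240 [(1, 1, 0.93), (1, 1, 0.98), (1, 0, 0.94)]
290 [(0, 1, 0.95), (0, 1, 0.96), (0, 0, 0.94)]
340 [(0, 1, 0.96), (0, 1, 0.97), (0, 0, 0.93)]
380 [(-1, 1, 0.9), (-1, 1, 0.91), (-1, 0, 0.88)]
240 [152 170 170 171 169 155 172 176 178 179 177 182 197 180 183 185 184 185
 183 188 187 188 189 189 192 187 189 185 183 183 161 182 180 179 179 187
 143 178 176 175 171  96  82  82 110 193  84  78  78  82] [189 169 177 174 169 169 177 180 180 181 182 181 198 187 188 189 188 183
 187 192 189 188 188 188 196 184 184 187 184 176 155 182 180 177 173 189
 153 175 173 175 158  84  77  80 132 194  81  80  80  80]
275 [131 179 181 181 174 176 181 178 172 181 180 184 194 163 175 178 177 181
 184 183 178 178 175 181 188 179 185 184 178 177 176 176 178 182 183 190
 182 179 180 172 163 165 167 169 175 198 172 173 174 176] [184 170 180 177 171 181 175 180 180 181 173 175 198 163 184 183 182 183
 179 181 176 185 184 180 197 181 175 180 176 183 184 185 185 184 182 193
 179 185 185 172 169 171 170 172 179 197 174 176 179 175]
350 [142 194 193 193 194 191 181 193 194 193 192 189 192 178 188 186 185 186
 191 183 185 185 188 185 184 185 186 187 189 185 186 191 193 188 179 185
 188 189 190 164  77  79  80  79 116 194  78  80  78  79] [181 192 196 195 196 198 177 194 192 193 191 188 196 169 189 189 187 183
 185 185 188 189 190 185 195 184 191 188 189 192 189 193 194 189 179 190
 189 190 190 108  79  78  79  81 137 196  80  80  77  82]
```

```bash
echo '[[0,0,-5,0,0,0],[0,0,-10,0,0,0],[0,0,-18,0,0,0],[0,0,-24,0,0,0],[0,0,-24,0,0,0],[0,0,-24,0,0,0],[0,0,-24,0,0,0],[0,0,-15,0,0,0]]' | python3 drive.py; echo '[[0,0,-6,0,0,0],[0,0,0,0,0,1],[0,6,0,0,0,3],[0,12,0,0,0,3],[0,18,0,0,0,3],[0,22,0,0,0,3],[0,24,0,0,0,3],[0,24,0,0,0,2.4]]' | python3 drive.py; echo '[[0,24,0,0,0,0],[0,24,0,0,0,0],[0,18,0,0,0,0],[0,10,0,0,0,0],[0,4,0,0,0,0],[0,0,0,0,0,0],[0,0,0,0,0,0]]' | python3 drive.py
python3 -c "
from flow import *
print(go([632.4,26.6,200],[180,-0.6,78.6])); flow('pics/l2.png')"
```

```text
time_s: 18.0
ee_pos: [432.0, 35.8, 197.3]
ee_rot: [179.8, -0.6, 97.0]
force: [-0.1, -0.2, -3.1]
gripper_width: 11.4
gripper_force: 60.0
time_s: 18.8
ee_pos: [536.9, 29.6, 199.1]
ee_rot: [-179.6, -0.5, 78.5]
force: [0.1, -0.5, -3.3]
gripper_width: 11.8
gripper_force: 60.0
time_s: 19.5
ee_pos: [614.4, 14.0, 200.0]
ee_rot: [-179.7, -0.6, 78.6]
force: [-0.1, -0.6, -3.2]
gripper_width: 11.8
gripper_force: 60.0
(array([15.9, 15.2,  0.1]), array([-0.27,  0.05,  0.01]))
F [ 0.8  0.3 -3.5] T [-0.26  0.01  0.03] w 11.206132829065664
200 [(1, 0, 0.98), (1, 0, 0.97), (1, -1, 0.97)]
240 [(1, 1, 0.71), (1, 1, 0.72), (1, 0, 0.71)]
290 [(1, 24, 0.27), (0, -11, 0.25), (0, 0, 0.32)]
340 [(0, -12, 0.27), (-1, 24, 0.21), (0, 0, 0.29)]
380 [(-1, 1, 0.28), (-1, 1, 0.33), (-1, 0, 0.4)]
```

```bash
echo '[[4,4,0,0,0,0],[6,6,0,0,0,0],[5.5,5,0,0,0,0],[0,0,0,0,0,0],[0,0,0,0,0,0]]' | python3 drive.py; python3 -c "
from flow import *
for i in range(3): env.grab_frame('top'); print(go([632.4,26.6,81],[180,-0.6,78.6]))"
```

```text
time_s: 20.05
ee_pos: [633.2, 26.3, 200.1]
ee_rot: [-179.8, -0.5, 78.6]
force: [-0.1, -0.7, -3.8]
gripper_width: 11.2
gripper_force: 60.0
(array([ -0.7,  -0.3, 119.2]), array([-0.22,  0.06,  0.02]))
(array([ -0.6,  -0.2, 119.2]), array([-0.22,  0.05,  0.01]))
(array([ -0.6,  -0.2, 119.3]), array([-0.21,  0.05,  0.01]))
```

```bash
echo '[[0,0,5,0,0,0],[0,0,12,0,0,0],[-0.3,-0.2,20,0,0,0],[-0.3,0,22,0,0,0],[0,0,20,0,0,0],[0,0,12,0,0,0],[0,0,5,0,0,0],[0,0,3,0,0,0]]' | python3 drive.py; echo '[[0,0,0,0,0,0],[0,0,3,0,0,0],[0,0,3,0,0,0],[0,0,2,0,0,0],[0,0,2,0,0,0],[0,0,2,0,0,0],[0,0,1,0,0,0],[0,0,1,0,0,0]]' | python3 drive.py; python3 -c "
from flow import *
print(go([632.4,26.6,81],[180,-0.6,78.6])); flow('pics/l3.png')"
```

```text
time_s: 21.0
ee_pos: [632.8, 26.5, 101.0]
ee_rot: [-179.8, -0.6, 78.6]
force: [-0.8, -0.2, -3.5]
gripper_width: 11.7
gripper_force: 60.0
time_s: 21.8
ee_pos: [632.7, 26.6, 87.3]
ee_rot: [-179.8, -0.6, 78.6]
force: [-0.9, 0.1, -3.0]
gripper_width: 11.6
gripper_force: 60.0
(array([-0.1, -0.3,  6.3]), array([-0.19,  0.04,  0.01]))
F [-0.7  1.3 -3.1] T [-0.28  0.01  0.  ] w 11.083694198329706
200 [(1, 0, 0.94), (1, 1, 0.94), (1, 0, 0.99)]
240 [(1, 1, 0.3), (2, 19, 0.32), (0, -1, 0.53)]
290 [(0, 2, 0.27), (0, 1, 0.25), (0, -6, 0.31)]
340 [(0, -13, 0.26), (0, -10, 0.18), (-1, 14, 0.21)]
380 [(-1, 1, 0.26), (0, -10, 0.23), (-1, 0, 0.41)]
```

```bash
echo '[[0,0,1,0,0,0],[0,0,1,0,0,0],[0,0,1,0,0,0],[0,0,1,0,0,0],[0,0,0,0,0,0]]' | python3 drive.py; echo '[[0,0,1,0,0,0],[0,0,0.6,0,0,0],[0,0,0.5,0,0,0],[0,0,0,0,0,0]]' | python3 drive.py;  python3 -c "
from h import *
for i in range(3): env.grab_frame('top'); s=env.state(); print(s['ee_pos'].round(1),s['force'].round(1),s['torque'].round(2))"
```

```text
time_s: 22.35
ee_pos: [632.5, 26.7, 83.2]
ee_rot: [-179.8, -0.6, 78.6]
force: [0.5, 0.3, -3.1]
gripper_width: 11.7
gripper_force: 60.0
time_s: 22.75
ee_pos: [632.6, 26.7, 81.2]
ee_rot: [-179.8, -0.6, 78.6]
force: [0.4, -0.7, -3.9]
gripper_width: 11.6
gripper_force: 60.0
[632.6  26.7  81.2] [-0.  -0.1 -3.4] [-0.25 -0.06 -0.02]
[632.7  26.7  81.3] [-0.9  0.8 -4.1] [-0.28 -0.03 -0.02]
[632.7  26.7  81.3] [-0.4 -0.  -4. ] [-0.26 -0.03  0.05]
```

```bash
echo '[[0,0,0.5,0,0,0],[0,0,0.5,0,0,0],[0,0,0,0,0,0]]' | python3 drive.py; echo '[[0,0,0.5,0,0,0],[0,0,0.5,0,0,0],[0,0,0,0,0,0]]' | python3 drive.py;  python3 -c "
from h import *
for i in range(2): env.grab_frame('top'); s=env.state(); print(s['ee_pos'].round(1),s['force'].round(1),s['torque'].round(2))"
```

```text
time_s: 23.2
ee_pos: [632.8, 26.7, 80.7]
ee_rot: [-179.8, -0.6, 78.6]
force: [0.2, -0.6, -1.4]
gripper_width: 11.8
gripper_force: 60.0
time_s: 23.5
ee_pos: [632.9, 26.7, 80.4]
ee_rot: [-179.9, -0.6, 78.6]
force: [-3.1, -0.6, 5.2]
gripper_width: 11.4
gripper_force: 60.0
[632.9  26.7  80.4] [-2.3 -1.4  5.1] [-0.13  0.29  0.09]
[632.9  26.7  80.4] [-1.6 -0.5  5.2] [-0.1   0.37  0.07]
```

```bash
echo '[[0,0,-0.4,0,0,0],[0,0,0,0,0,0]]' | python3 drive.py 8 20; echo '[[0,0,0,0,0,0],[0,0,0,0,0,0],[0,0,0,0,0,0]]' | python3 drive.py 8 4; echo '[[0,0,0,0,0,0],[0,0,0,0,0,0],[0,0,0,0,0,0]]' | python3 drive.py 16;echo '[[0,0,0,0,0,0],[0,0,0,0,0,0],[0,0,0,0,0,0]]' | python3 drive.py 50
python3 - <<'E'
from h import *
p,r=tool(); m=env.camera_model('wrist'); 
a=env.grab_frame('wrist'); cv2.imwrite('pics/r1.png',a)
print(cv2.cvtColor(a,cv2.COLOR_BGR2GRAY)[100:330:4,308:318].mean(1).astype(int))
t=env.camera_model('top'); b=env.grab_frame('top'); cv2.imwrite('pics/t_r1.png',b); cv2.imwrite('pics/s_r1.png',env.grab_frame('scene'))
ax=np.array([.196,.981,0]);o=np.array([638.8,59.6,100.])
print(proj(m,o),proj(m,o+13*ax),'tip',proj(t,o+180*ax),proj(env.camera_model('scene'),o+180*ax))
E
```

```text
time_s: 23.8
ee_pos: [633.3, 26.6, 80.4]
ee_rot: [-179.9, -0.6, 78.6]
force: [-1.1, -0.4, 4.5]
gripper_width: 11.6
gripper_force: 20.0
time_s: 24.1
ee_pos: [633.3, 26.7, 80.3]
ee_rot: [-179.9, -0.6, 78.6]
force: [-0.9, -1.6, 5.9]
gripper_width: 12.0
gripper_force: 4.0
time_s: 24.4
ee_pos: [632.4, 26.8, 79.1]
ee_rot: [-179.8, -0.6, 78.6]
force: [0.4, 0.7, -0.1]
gripper_width: 15.6
gripper_force: 0.0
time_s: 24.7
ee_pos: [632.7, 26.7, 79.6]
ee_rot: [-179.8, -0.6, 78.6]
force: [0.5, 1.1, 1.4]
gripper_width: 37.2
gripper_force: 0.0
[182 183 184 184 185 185 184 185 184 182 173 187 186 186 186 186 186 187
 186 168 174 102 106 104 105 103 108 109  78  69  66 140 190 191 134  40
  75 112 191 191 191 192 192 192 192 191 191 191 191 190  54  48  63  77
  88  85  93  87]
[313.67862652 211.79059882] [313.62811208 183.76774508] tip [213.79012075 177.37048678] [401.68027297 166.67906393]
```

```bash
python3 - <<'E'
from h import *
for n,f0,f1,(u,v),s in [('top','top0','t_r1',(217,178),(8,6)),('scene','scene0','s_r1',(398,169),(7,7))]:
    a=cv2.imread(f'pics/{f0}.png');b=cv2.imread(f'pics/{f1}.png')
    t=a[v-s[1]:v+s[1],u-s[0]:u+s[0]]; c=cv2.matchTemplate(b[v-s[1]-6:v+s[1]+6,u-s[0]-6:u+s[0]+6],t,cv2.TM_CCOEFF_NORMED);_,mx,_,l=cv2.minMaxLoc(c)
    x,y=l;q=lambda a,b,c:(a-c)/(2*(a-2*b+c)); print(n,x-6+q(c[y,x-1],c[y,x],c[y,x+1]),y-6+q(c[y-1,x],c[y,x],c[y+1,x]),mx)
for f in('scene0','s_r1'): print(cv2.imread(f'pics/{f}.png')[160:182,388:408].mean(2).astype(int))
E
```

```text
top 0.74894106 -0.3120742 0.9572630524635315
scene 0.22917728 0.0911246 0.962943434715271
[[172 167 171 171 175 174 173 175 176 177 182 172 104  70  76  81  80  77
   78  82]
 [174 166 172 174 174 175 176 174 179 180 184 164  95  71  77  78  81  79
   79  77]
 [157 150 171 174 177 175 176 178 180 184 187 152  89  71  74  82  80  81
   83  81]
 [121 127 168 175 173 174 180 183 183 183 186 157  93  73  76  80  83  82
   82  83]
 [116 109 154 176 178 182 183 184 185 183 185 158 104  77  72  78  80  81
   87  81]
 [105 107 140 178 184 183 183 184 183 182 180 160 131  97  76  76  81  80
   83  84]
 [103 137 128 177 189 184 184 178 180 176 172 165 166 145 102  79  77  81
   81  80]
 [105 144 121 169 182 181 176 177 176 185 170 178 186 173 137  99  79  77
   79  81]
 [ 97 129 122 149 173 183 185 180 184 194 189 182 183 148 152 129 102  91
   83  82]
 [ 96  96 118 154 169 190 197 192 183 175 166 158 172 170 166 163 145 130
  113 104]
 [134 133 154 189 196 189 182 166 152 156 172 176 178 177 177 173 169 164
  148 140]
 [197 192 194 190 187 157 130 137 143 171 178 179 177 178 178 177 175 172
 
[... 2031 characters left out ...]
 178 177
  182 183]
 [135 133 152 145 112  92  97  99 159 180 181 176 175 174 175 175 178 180
  183 184]
 [163 131 106 116 104  89  96 104 175 181 179 177 174 176 178 180 183 182
  181 182]
 [137 122 116 125 100  87  97 119 174 179 174 177 178 178 180 182 182 180
  178 180]
 [154 140 127 135 120  96  92 122 174 179 178 178 179 182 183 182 180 176
  180 180]
 [128 118 128 161 147 108  88 105 174 180 181 179 184 183 178 179 177 176
  180 181]
 [136 129 141 115 128 110  89 105 174 183 182 183 181 180 179 178 177 181
  182 179]
 [110 105 135 116 150 128  97 106 178 183 183 183 182 179 178 182 181 179
  178 176]
 [119 114 147 125 120 117  89 108 180 184 181 179 180 180 182 181 181 178
  176 172]]
```

```bash
echo '[[0,0,-4,0,0,0],[0,0,-8,0,0,0],[0,0,-15,0,-0.3,0],[0,0,-20,0,-0.3,0],[0,0,-15,0,0,0],[0,0,-5,0,0,0]]' | python3 drive.py 50; echo '[[-10,0,0,0,0,0],[-18,0,0,0,0,0],[-18,0,0,0,0,0],[-8,0,0,0,0,0],[0,0,0,0,0,0],[0,0,0,0,0,0]]' | python3 drive.py; python3 -c "
from h import *
print(go([621.9,-26.4,46],[180,0,78.6]))
m=env.camera_model('wrist'); a=env.grab_frame('wrist'); cv2.imwrite('pics/h1.png',a)
h=cv2.cvtColor(a,cv2.COLOR_BGR2HSV); k=cv2.inRange(h,(3,110,40),(14,255,170)); k[:, :250]=0;k[:,390:]=0
n,l,s,c=cv2.connectedComponentsWithStats(k); print([(s[i].tolist(),c[i].round(1).tolist()) for i in range(1,n) if s[i][4]>80])
ax=np.array([.196,.981,0]);o=np.array([638.8,58.6,100.])
for y in (-64,-87,-110): print(proj(m,o+y*ax-[0,0,35]).round(1))"
```

```text
time_s: 25.45
ee_pos: [634.1, 26.4, 149.4]
ee_rot: [179.9, -0.0, 78.6]
force: [0.7, 0.8, -0.1]
gripper_width: 50.1
gripper_force: 0.0
time_s: 26.05
ee_pos: [622.0, -27.0, 146.5]
ee_rot: [-179.8, 0.0, 78.5]
force: [-0.0, 0.6, 0.0]
gripper_width: 49.9
gripper_force: 0.0
(array([6.000e-01, 1.000e-01, 1.005e+02]), array([-0.21,  0.01, -0.05]))
[([303, 188, 22, 53, 987], [313.1, 213.6])]
[313.9 180.4]
[314. 210.]
[314.1 238.2]
```

```bash
echo '[[0,0,10,0,0,0],[0,0,20,0,0,0],[0,0,25,0,0,0],[0,0,20,0,0,0],[0,0,15,0,0,0],[0,0,8,0,0,0],[0,0,2.5,0,0,0],[0,0,0,0,0,0]]' | python3 drive.py; echo '[[0,0,0,0,0,0],[0,0,0,0,0,0],[0,0,0,0,0,0],[0,0,0,0,0,0]]' | python3 drive.py 22 6; echo '[[0,0,0,0,0,0],[0,0,0,0,0,0],[0,0,0,0,0,0]]' | python3 drive.py 10 6;python3 -c "
from h import *
print(go([621.9,-26.4,46],[180,0,78.6]))"
```

```text
time_s: 26.9
ee_pos: [622.0, -26.4, 46.1]
ee_rot: [-179.8, 0.0, 78.6]
force: [-0.5, -0.5, 0.2]
gripper_width: 49.9
gripper_force: 0.0
time_s: 27.3
ee_pos: [622.1, -26.6, 46.7]
ee_rot: [-179.9, 0.0, 78.6]
force: [0.4, -0.7, 0.0]
gripper_width: 22.7
gripper_force: 0.0
time_s: 27.6
ee_pos: [621.9, -26.7, 46.3]
ee_rot: [-179.8, 0.0, 78.6]
force: [-0.7, -0.0, 0.5]
gripper_width: 15.7
gripper_force: 6.0
(array([ 0.2, -0. ,  0.3]), array([-0.18,  0.04,  0.01]))
```

```bash
echo '[[0,0,0,0,0,0],[0,0,0,0,0,0]]' | python3 drive.py 10 25; echo '[[0,-3.05,-0.13,0,0,0],[0,-3.03,-0.40,0,0,0],[0,-2.98,-0.66,0,0,0],[0,-2.91,-0.92,0,0,0],[0,-2.82,-1.17,0,0,0],[0,-2.71,-1.41,0,0,0],[0,-2.58,-1.64,0,0,0],[0,-2.42,-1.86,0,0,0]]' | python3 drive.py
```

```text
time_s: 27.8
ee_pos: [621.9, -26.6, 46.3]
ee_rot: [-179.8, 0.0, 78.6]
force: [-0.5, 0.5, 0.3]
gripper_width: 15.5
gripper_force: 25.0
time_s: 28.6
ee_pos: [599.5, -22.1, 54.6]
ee_rot: [-179.8, 0.0, 78.6]
force: [1.2, 1.1, 0.9]
gripper_width: 15.2
gripper_force: 25.0
```

```bash
echo '[[0,-2.25,-2.06,0,0,0],[0,-2.06,-2.25,0,0,0],[0,-1.86,-2.42,0,0,0],[0,-1.64,-2.58,0,0,0],[0,-1.41,-2.71,0,0,0],[0,-1.17,-2.82,0,0,0],[0,-0.92,-2.91,0,0,0],[0,-0.66,-2.98,0,0,0]]' | python3 drive.py; echo '[[0,-0.40,-3.03,0,0,0],[0,-0.13,-3.05,0,0,0],[0,0.13,-3.05,0,0,0],[0,0.40,-3.03,0,0,0],[0,0.66,-2.98,0,0,0],[0,0.92,-2.91,0,0,0],[0,1.17,-2.82,0,0,0],[0,1.41,-2.71,0,0,0]]' | python3 drive.py
```

```text
time_s: 29.4
ee_pos: [587.9, -19.8, 75.4]
ee_rot: [-179.8, 0.0, 78.6]
force: [0.3, 0.6, -0.7]
gripper_width: 15.4
gripper_force: 25.0
time_s: 30.2
ee_pos: [592.4, -20.7, 99.0]
ee_rot: [-179.8, 0.0, 78.6]
force: [1.0, -0.4, -0.5]
gripper_width: 15.5
gripper_force: 25.0
```

```bash
echo '[[0,1.64,-2.58,0,0,0],[0,1.86,-2.42,0,0,0],[0,2.06,-2.25,0,0,0],[0,2.25,-2.06,0,0,0],[0,2.42,-1.86,0,0,0],[0,2.58,-1.64,0,0,0],[0,2.71,-1.41,0,0,0],[0,2.82,-1.17,0,0,0]]' | python3 drive.py; echo '[[0,2.91,-0.92,0,0,0],[0,2.98,-0.66,0,0,0],[0,3.03,-0.40,0,0,0],[0,3.05,-0.13,0,0,0],[0,3.05,0.13,0,0,0],[0,3.03,0.40,0,0,0],[0,2.98,0.66,0,0,0],[0,2.91,0.92,0,0,0]]' | python3 drive.py
```

```text
time_s: 31.0
ee_pos: [610.5, -24.3, 114.2]
ee_rot: [-179.8, 0.0, 78.6]
force: [0.0, -0.1, -0.8]
gripper_width: 15.4
gripper_force: 25.0
time_s: 31.8
ee_pos: [634.4, -29.1, 114.3]
ee_rot: [-179.9, 0.0, 78.6]
force: [0.4, -0.2, 1.2]
gripper_width: 15.2
gripper_force: 25.0
```

```bash
echo '[[0,2.82,1.17,0,0,0],[0,2.71,1.41,0,0,0],[0,2.58,1.64,0,0,0],[0,2.42,1.86,0,0,0],[0,2.25,2.06,0,0,0],[0,2.06,2.25,0,0,0],[0,1.86,2.42,0,0,0],[0,1.64,2.58,0,0,0]]' | python3 drive.py; echo '[[0,1.41,2.71,0,0,0],[0,1.17,2.82,0,0,0],[0,0.92,2.91,0,0,0],[0,0.66,2.98,0,0,0],[0,0.40,3.03,0,0,0],[0,0.13,3.05,0,0,0],[0,-0.13,3.05,0,0,0],[0,-0.40,3.03,0,0,0]]' | python3 drive.py
```

```text
time_s: 32.6
ee_pos: [651.7, -32.7, 98.2]
ee_rot: [-179.8, 0.0, 78.6]
force: [1.0, -0.4, 0.3]
gripper_width: 15.4
gripper_force: 25.0
time_s: 33.4
ee_pos: [655.5, -33.4, 74.7]
ee_rot: [-179.8, 0.0, 78.6]
force: [1.4, 0.0, -0.5]
gripper_width: 15.8
gripper_force: 25.0
```

```bash
echo '[[0,-0.66,2.98,0,0,0],[0,-0.92,2.91,0,0,0],[0,-1.17,2.82,0,0,0],[0,-1.41,2.71,0,0,0],[0,-1.64,2.58,0,0,0],[0,-1.86,2.42,0,0,0],[0,-2.06,2.25,0,0,0],[0,-2.25,2.06,0,0,0]]' | python3 drive.py; echo '[[0,-2.42,1.86,0,0,0],[0,-2.58,1.64,0,0,0],[0,-2.71,1.41,0,0,0],[0,-2.82,1.17,0,0,0],[0,-2.91,0.92,0,0,0],[0,-2.98,0.66,0,0,0],[0,-3.03,0.40,0,0,0],[0,-3.05,0.13,0,0,0]]' | python3 drive.py; echo '[[0,0,0,0,0,0],[0,0,0,0,0,0],[0,0,0,0,0,0]]' | python3 drive.py; python3 -c "
from h import *
print(go([621.9,-26.6,46.3],[180,0,78.6]))
a=env.grab_frame('top');cv2.imwrite('pics/t_e.png',a);cv2.imwrite('pics/s_e.png',env.grab_frame('scene'))"
```

```text
time_s: 34.2
ee_pos: [643.6, -31.0, 54.2]
ee_rot: [-179.8, 0.0, 78.6]
force: [0.0, 0.6, -1.4]
gripper_width: 15.5
gripper_force: 25.0
time_s: 35.0
ee_pos: [621.7, -26.6, 46.4]
ee_rot: [-179.8, 0.0, 78.6]
force: [-0.1, -0.1, 0.6]
gripper_width: 15.4
gripper_force: 25.0
time_s: 35.3
ee_pos: [622.0, -26.6, 46.3]
ee_rot: [-179.8, 0.0, 78.6]
force: [-0.4, -0.2, 0.8]
gripper_width: 14.9
gripper_force: 25.0
(array([ 0. , -0.1,  0. ]), array([-0.17,  0.03,  0.  ]))
```

```bash
echo '[[0,0,0,0,0,0],[0,0,0,0,0,0]]' | python3 drive.py 10 4; echo '[[0,0,0,0,0,0],[0,0,0,0,0,0],[0,0,0,0,0,0]]' | python3 drive.py 24; echo '[[0,0,0,0,0,0],[0,0,0,0,0,0],[0,0,0,0,0,0]]' | python3 drive.py 50;  echo '[[0,0,-5,0,0,0],[0,0,-12,0,0,0],[0,0,-20,0,0,0],[0,0,-25,0,0,0],[0,0,-25,0,0,0],[0,0,-25,0,0,0],[0,0,-10,0,0,0],[0,0,0,0,0,0]]' | python3 drive.py;python3 - <<'E'
from h import *
m=env.camera_model('wrist'); a=env.grab_frame('wrist'); cv2.imwrite('pics/h2.png',a)
h=cv2.cvtColor(a,cv2.COLOR_BGR2HSV); k=cv2.inRange(h,(3,110,40),(14,255,170)); k[:, :250]=0;k[:,390:]=0
n,l,s,c=cv2.connectedComponentsWithStats(k); print([(s[i].tolist(),c[i].round(1).tolist()) for i in range(1,n) if s[i][4]>80])
ax=np.array([.196,.981,0]);o=np.array([638.8,58.6,100.])
for y in (-64,-87,-110): print(proj(m,o+y*ax-[0,0,35]).round(1))
t=cv2.imread('pics/top0.png');b=env.grab_frame('top');cv2.imwrite('pics/t_f.png',b);cv2.imwrite('pics/s_f.png',env.grab_frame('scene'))
d=np.abs(t.astype(int)-b).sum(2)
for nm,u,v in [('mill',183,160),('jar',177,188),('tumb',185,223),('tin',291,143),('mug',433,265),('tip',217,178)]: print(nm,d[v-8:v+8,u-8:u+8].mean().round(1))
g=cv2.matchTemplate(b[166:190,203:231],t[172:184,209:225],cv2.TM_CCOEFF_NORMED);print(cv2.minMaxLoc(g))
E
```

```text
time_s: 35.6
ee_pos: [622.0, -26.6, 46.3]
ee_rot: [-179.8, 0.0, 78.6]
force: [1.0, 0.6, 1.1]
gripper_width: 15.8
gripper_force: 4.0
time_s: 35.9
ee_pos: [621.7, -26.6, 46.1]
ee_rot: [-179.8, 0.0, 78.6]
force: [0.8, 0.6, -0.7]
gripper_width: 23.9
gripper_force: 0.0
time_s: 36.2
ee_pos: [621.8, -26.6, 46.2]
ee_rot: [-179.8, 0.0, 78.6]
force: [-0.8, 0.7, 0.2]
gripper_width: 45.0
gripper_force: 0.0
time_s: 37.0
ee_pos: [623.2, -26.7, 170.5]
ee_rot: [179.9, 0.0, 78.6]
force: [-1.0, 0.6, 0.2]
gripper_width: 49.8
gripper_force: 0.0
[([306, 173, 19, 57, 879], [315.1, 203.5])]
[312.  173.9]
[312.1 201.4]
[312.2 227.5]
mill 16.1
jar 14.5
tumb 14.6
tin 59.2
mug 9.9
tip 13.1
(-0.19074952602386475, 0.966735303401947, (7, 0), (7, 6))
```

```bash
cat > hm.py <<'E'
from h import *
def hm():
    m=env.camera_model('wrist'); a=env.grab_frame('wrist'); cv2.imwrite('pics/h3.png',a)
    h=cv2.cvtColor(a,cv2.COLOR_BGR2HSV); k=cv2.inRange(h,(3,110,40),(14,255,170)); 
    ax=np.array([.196,.981,0]);o=np.array([638.8,58.6,100.]); e=[proj(m,o+y*ax-[0,0,35]).round(1) for y in (-64,-87,-110)]; print(e)
    u,v=e[1].astype(int); q=np.zeros_like(k); q[max(v-50,0):v+50,max(u-40,0):u+40]=255; k&=q
    n,l,s,c=cv2.connectedComponentsWithStats(k)
    for i in range(1,n):
        if s[i][4]>80:
            p=onz(m,*c[i],65); d=p-o; print(s[i].tolist(),c[i].round(1),'pt',p.round(1),'stand x',(d@[.981,-.196,0]).round(1),'y',(d@ax).round(1))
E
python3 -c "
from hm import *
hm()"; echo '[[0,-8,0,0,0,0],[0,-20,-5,0,0,0],[0,-30,-8,0,0,0],[0,-30,-8,0,0,0],[0,-30,-5,0,0,0],[0,-15,0,0,0,0],[0,0,0,0,0,0],[0,0,0,0,0,0]]' | python3 drive.py; python3 -c "
from hm import *
hm()
t=cv2.imread('pics/top0.png').astype(int);b=env.grab_frame('top');cv2.imwrite('pics/t_f.png',b);cv2.imwrite('pics/s_f.png',env.grab_frame('scene'))
d=np.abs(t-b).sum(2)
for nm,u,v in [('mill',183,160),('jar',177,188),('tumb',185,223),('tin',291,143),('mug',433,265)]: print(nm,d[v-8:v+8,u-8:u+8].mean().round(1))
t=cv2.imread('pics/scene0.png').astype(int);b=cv2.imread('pics/s_f.png');d=np.abs(t-b).sum(2);print('tin scene',d[230:245,366:386].mean(), 'mug',d[208:228,196:214].mean(),'jar',d[133:160,403:423].mean())
"
```

```text
[array([315.2, 174.5]), array([315.2, 202.2]), array([315.2, 228.7])]
[309, 171, 20, 60, 889] [318.2 204.5] pt [623.7 -29.1  65. ] stand x 2.4 y -89.0
time_s: 38.0
ee_pos: [492.0, -0.4, 194.5]
ee_rot: [-179.8, 0.0, 78.6]
force: [0.0, -0.6, -0.2]
gripper_width: 49.9
gripper_force: 0.0
[array([467.3, 167.6]), array([464. , 193.1]), array([460.8, 217.6])]
[456, 167, 25, 53, 880] [466.5 192.7] pt [623.9 -26.8  65. ] stand x 2.2 y -86.7
mill 14.9
jar 11.4
tumb 11.6
tin 8.0
mug 8.2
tin scene 5.836666666666667 mug 6.152777777777778 jar 6.037037037037037
```

```bash
python3 -c "
from workcell import env
print(env.job_done())"
```

```text
the job is handed in; nothing more can be done
None
```

I handed the job in at about 38 s of the 72 s allowed: the drum is on the spit and back on the stand, the crank has had one full turn, and it hangs within about 4–5° of straight down; the other things match their starting pictures, and I did not look directly at the drum turning.

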